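Free the seized bolt and rack the pump cover

ROBOT

A 6-joint arm with a two-finger parallel gripper is mounted at the origin on the work surface. World frame = base frame: x ahead of the robot, y to its left, z up, the work surface at z = 0. Lengths are in m, angles in rad, forces in N, time in s.
With the tool pointing down it reaches from about 0.35 to 0.925 m from the base axis. Payload 6.4 kg.
Tool frame: the origin (TCP) lies on the front face of the gripper's body, between the roots of the fingers; the fingertips stand 97 mm ahead of it and the grasp point (between the pads) lies 78 mm ahead of it (ctrl.finger_overhang is the z of the fingertips in the tool frame, in m); z points along the fingers, y is the direction in which the jaws open and shut (so a half turn about z gives the same grasp; the last joint's range is limited). The gripper opens to 94 mm and grips with 3 to 60 N. Pads are 16 mm wide; open, the fingers measure 119 mm over their backs; the gripper's body (75 mm by 177 mm) begins 78 mm behind the grasp point.
Start: joints at [-1.317, 0.245, 1.558, -0, 1.339, -0.174], TCP at [0.27, -0.591, 0.303] pointing down, gripper open.
Joint ranges: [-3.13, 3.13], [-1.02, 2.26], [0.13, 2.54], [-0.95, 4.09], [0.21, 2.88], [-2.74, 2.74]. Speed limits (rad/s): [2.57, 2.57, 3.14, 3.14, 3.14, 3.14].

INTERFACE

Orientations are given as a unit quaternion [w, x, y, z].
In Python, from plant import ctrl, planner, vision, read_t, read_qpos, read_qd, read_joint_torque, read_tcp_pos, read_tcp_rot, read_force, read_moment, read_width gives the robot as it stands. Calls block until the motion is done:
- ctrl.movep(position, orientation): joint-space move of the TCP to a pose.
- ctrl.move_straight(position, frame=None, velocity=0.15, threshold=None): straight line of the TCP; frame=None keeps the orientation; velocity is the mean speed in m/s. With threshold (N) it stops when the force on the tool has changed by that much, and returns True; else False.
- ctrl.movej(angles): joint-space move.
- ctrl.set_gripper(opening, grasp_force=None): finger opening in m; grasp_force is the grip in N (None keeps the last); returns when the fingers have stopped.
- ctrl.wait(seconds).
- planner.ik(position, orientation): joint angles nearest the present ones, or None.
- vision.capture(name): name is "side" or "top" or "wrist"; returns the picture (400x640x3 uint8, red, green, blue); there is no depth.
- vision.calibration(name): a dict with "K" (3x3 intrinsics, pixels), "position" and "attitude" of the camera in the world; the wrist camera has in their place "tool_from_camera" (4x4, takes a point from camera to tool coordinates, whose origin is the TCP and whose axes are the flange's). Camera axes: x right, y down, z forward; pixel columns grow to the right and rows downward; lengths in m; the calibration is good to about 2 mm. A picture is of the moment at which its call begins: read the wrist's pose just before it. calibration takes no time and is no camera call.
A pose or a line that the arm cannot do raises ctrl.IKError and nothing moves.
- ctrl.sign_off(): hands the job in, once; it reports no verdict.
Readings, each from a call of its own:
- read_t(): time.
- read_qpos(): joint angles.
- read_qd(): joint speeds.
- read_joint_torque(): joint torques, N m.
- read_tcp_pos(): TCP position.
- read_tcp_rot(): TCP orientation.
- read_force(): force on the tool from outside, world axes, zero at the start.
- read_moment(): the same for the moment, N m.
- read_width(): finger opening in m.
Only numpy, scipy, OpenCV 4.12 (cv2) and the standard library are available. Lean on these libraries where they do the work, as an engineer would, in place of code of your own. Each camera call takes 0.05 s, during which the arm holds its last target. There are 200 camera calls.

TASK

The slide bolt over the honey pump's cover is seized: work it free with short strokes back and forth, pushing it right home and drawing it out again by its upright post until it runs, and leave it drawn right out. Then lift the cover out of its holder by its black bar and set it down (don't drop it) flat on the sloping drip stand, bar pointing straight up the slope and lower edge resting against the ledge, and let go. Leave the jars and everything else where they stand.

Things in the scene. Friction and masses are not known exactly. Their poses are not given: they have to be found in the camera images.
- holder: Fixed aluminium base plate 150 (x) x 255 (y) x 10 mm on the table; origin: middle of its underside, z up. The cover's recess fills its -y half: centre y = -65 mm, floor at 10 mm, walls to 22 mm on the three sides away from the housing, about 3 mm play. On the +y half stands the bolt's steel housing, 60 x 125 mm, centre y = +52 mm, top at 50 mm. The bolt slides along y, out towards +y.
- bolt (a joint): Travel (m) of the rusty slide bolt, a 12 mm rod 33 mm above the table: 0 = home, reaching 35 mm over the cover, locking it in; 0.065 = right out. Starts 7 mm out; moving it takes 4 to 10 N. Seized: strokes out stop at 8 to 21 mm, the first one home maybe at 5 mm. Each full stroke out to the stop, then hard home (to the last mm), loosens it; after 1 to 4 it runs. Stops are firm at 20 to 30 N (a fast touch may stop short: press again); over 40 N only wedges it.
- bolt_post (a point): Point on the axis of the bolt's upright round post, 85 mm above the table. The post is 14 mm thick with a 20 mm wide cap on its top 6 mm; it rises from the slot in the housing's top (50 mm) to 120 mm above the table, at holder x = 0, y = 25 mm + bolt travel, and moves with the bolt.
- cover: Loose white plastic pump cover: plate 110 (x) x 100 (y) x 14 mm, about 0.35 kg, with a black grip bar along x in the middle of its top, 60 long, 16 wide (y), its top 52 mm above the cover's underside. Origin: centre of the underside; z towards the bar side. Starts in the holder's recess, axes parallel to the holder's within 2 degrees.
- slope: Fixed sloping steel face of the drip stand, inclined 25 degrees, 170 mm wide. Origin: on the face at the foot of the ledge, mid-width, 30 mm above the table; x up the slope (face from 0 to 150 mm), y along the ledge, z square out of the face. The ledge's upslope side is at x = 0, 18 mm proud. The cover does not reliably slide down by itself.
- guide: Fixed bent jar-guide bar (10 mm round) between holder and stand: foot disc 44 mm across at x = -60 mm, upright to 135 mm, then level along x to x = +65 mm, bent 20 mm to +y at its end. Origin on the table.
- jar1: Closed full honey jar, 78 mm across, 112 mm tall, near the holder's +x side; bystander. Origin: underside.
- jar2: Empty open glass jar, 76 mm across, 112 mm tall, near the holder's -x side; bystander. Origin: underside.
- jar3: Full honey jar, 78 mm across, 112 mm tall, behind the stand's high side; bystander. Origin: underside.
- jar4: Empty glass jar, 76 mm across, 112 mm tall, beyond the guide; bystander. Origin: underside.
- lids: Stack of three lids, 72 mm across, 31 mm tall, before the stand's low side; bystander. Origin: underside.
- wing1: Black wing knob, 60 x 24 x 22 mm, near the holder; bystander. Origin: underside.
- wing2: Black wing knob, 60 x 24 x 22 mm, near the stand; bystander. Origin: underside.
- scraper: Spatula, 150 mm long, low on the table near the robot; bystander. Origin: underside.
Mind the look-alikes: they are no part of the job. Leave any pink or turquoise look-alike of the cover alone.

How it is judged:
By the outcome, as a careful person would: the job done as asked, in the order asked, and still so for the second after the job is handed in, with the robot touching nothing.
It also fails if it takes over 72 s, if anything falls off the work surface, if the arm or the gripper's body presses on something with over 40 N, if the wrist force passes 120 N, or if a joint passes its speed limit or range.

## Working session

There is one attempt and no reset: what is moved stays moved. The work goes in short steps, each a Python script; the robot and the scene stay as the last script left them, time stands still between calls to the robot, and variables do not carry over. Pictures are saved under pics/ and viewed, about 8 in all and at most 12, crops included, and the job is handed in when it is done.

```bash
ls; mkdir -p pics
python3 - <<'E'
from plant import ctrl, vision, read_t, read_tcp_rot
import cv2, numpy as np
np.set_printoptions(precision=4,suppress=True)
print(read_t(), read_tcp_rot(), ctrl.finger_overhang)
for n in ("top","side","wrist"):
    im=vision.capture(n); cv2.imwrite(f"pics/{n}0.png",im[:,:,::-1]); print(n,vision.calibration(n))
E
```

```text
pics
0.0 [-0.0009  0.9772  0.2123 -0.0001] 0.0972
top {'K': array([[369.3105,   0.    , 327.8769],
       [  0.    , 369.3105, 193.1092],
       [  0.    ,   0.    ,   1.    ]]), 'position': array([0.37  , 0.0359, 1.0376]), 'attitude': array([ 0.043 , -0.6978,  0.7139, -0.0395])}
side {'K': array([[454.2086,   0.    , 316.0742],
       [  0.    , 454.2086, 203.6983],
       [  0.    ,   0.    ,   1.    ]]), 'position': array([-0.2184,  0.7536,  0.6515]), 'attitude': array([ 0.1964, -0.3165,  0.8058, -0.4603])}
wrist {'K': array([[333.9157,   0.    , 315.1707],
       [  0.    , 333.9157, 198.4318],
       [  0.    ,   0.    ,   1.    ]]), 'tool_from_camera': array([[-0.0004, -0.9673, -0.2537,  0.0743],
       [ 1.    , -0.0008,  0.0013,  0.0002],
       [-0.0014, -0.2537,  0.9673, -0.081 ],
       [ 0.    ,  0.    ,  0.    ,  1.    ]])}
```

View pics/top0.png

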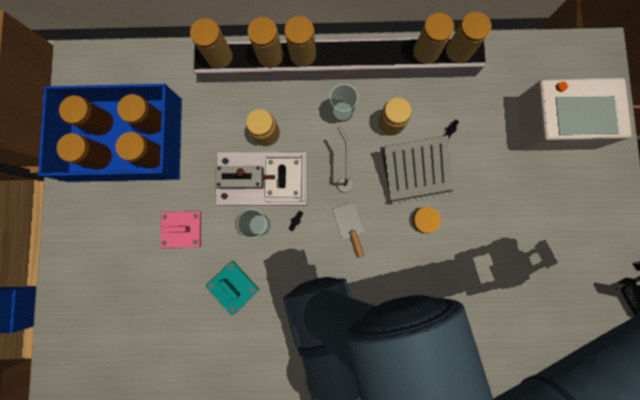

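View pics/side0.png

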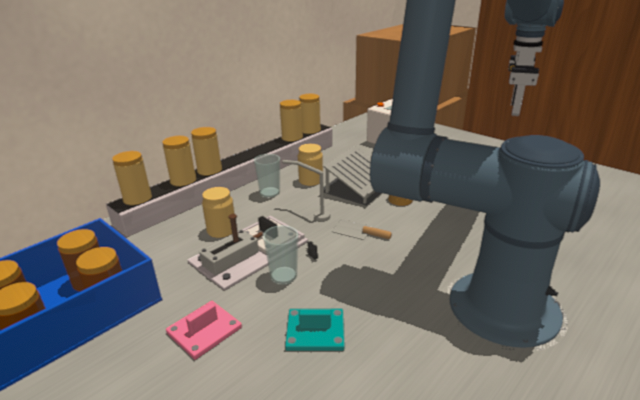

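The top view shows the holder near (261,178), with housing and post on the left (+y) and the cover's bar at (282,176). The stand is at (418,170) with its ledge on the near edge, the guide at (345,160), and the jars at (262,127), (252,223), (396,115) and (343,103). The pink and turquoise look-alikes are well away. Next I'll take rough positions, then wrist close-ups.

```bash
cat > h.py <<'E'
import numpy as np, cv2
from scipy.spatial.transform import Rotation as R
from plant import *
from plant import ctrl, planner, vision, read_t, read_qpos, read_tcp_pos, read_tcp_rot, read_force, read_width
np.set_printoptions(precision=4,suppress=True)
def rot(q): return R.from_quat(np.array(q)[[1,2,3,0]])
def quat(r): x=r.as_quat(); return np.array([x[3],x[0],x[1],x[2]])
def down(yaw):  # tool z down, tool y along world direction yaw+90deg, tool x at -yaw..., 
    c,s=np.cos(yaw),np.sin(yaw)
    return np.array([[c,s,0],[s,-c,0],[0,0,-1.]])
def Q(M): return quat(R.from_matrix(M))
def cam(name,pose=None):
    c=vision.calibration(name)
    if name=="wrist":
        p,q=pose; T=c["tool_from_camera"]; M=rot(q).as_matrix()
        return c["K"],M@T[:3,:3],M@T[:3,3]+p
    return c["K"],rot(c["attitude"]).as_matrix(),np.array(c["position"])
def ray(C,uv,z):
    K,M,p=C; d=M@np.linalg.solve(K,[uv[0],uv[1],1.]); return p+d*(z-p[2])/d[2]
def proj(C,X):
    K,M,p=C; y=(np.atleast_2d(X)-p)@M@K.T; return y[:,:2]/y[:,2:]
def snap(name,f):
    p=np.array(read_tcp_pos());q=np.array(read_tcp_rot())
    im=vision.capture(name); cv2.imwrite(f,im[:,:,::-1]); np.savez(f[:-4]+".npz",p=p,q=q); return im
def load(f): d=np.load(f); return d["p"],d["q"]
E
python3 - <<'E'
from h import *
C=cam("top")
for n,uv,z in [("holderTL",(217,153),.01),("TR",(307,153),.01),("BR",(306,205),.01),("BL",(216,203),.01),("postcap",(240,173),.12),("bar",(282,176),.06),("standBL",(391,201),.03),("standBR",(452,195),.03),("standTL",(383,147),.09),("standTR",(447,136),.09),("guide",(345,185),0),("guidetip",(340,128),.135)]: print(n,ray(C,uv,z))
print(rot(read_tcp_rot()).as_matrix())
E
```

```text
holderTL [0.6125 0.3522 0.01  ]
TR [0.6064 0.0963 0.01  ]
BR [0.4584 0.1014 0.01  ]
BL [0.4698 0.3532 0.01  ]
postcap [0.5337 0.2596 0.12  ]
bar [0.5336 0.1614 0.06  ]
standBL [ 0.4623 -0.1327  0.03  ]
standBR [ 0.475  -0.3003  0.03  ]
standTL [ 0.5993 -0.1077  0.09  ]
standTR [ 0.6247 -0.2767  0.09  ]
guide [ 0.5136 -0.0094  0.    ]
guidetip [0.6397 0.005  0.135 ]
[[ 0.9099  0.4148 -0.0004]
 [ 0.4148 -0.9099  0.0014]
 [ 0.0003 -0.0015 -1.    ]]
```

Run:
```python
from h import *
q=Q(down(0.0))
ctrl.movep([0.57,-0.20,0.36],q); ctrl.wait(.2); a=snap("wrist","pics/w_stand.png"); print(read_t(),read_qpos())
ctrl.movep([0.57,0.20,0.34],q); ctrl.wait(.2); b=snap("wrist","pics/w_hold.png"); print(read_t(),read_qpos())
```

```text
2.2083 [-0.5259  0.0967  1.6208 -0.      1.4243  1.0458]
3.9417 [ 0.1486  0.1098  1.6427 -0.0001  1.389   1.7207]
```

View pics/w_stand.png

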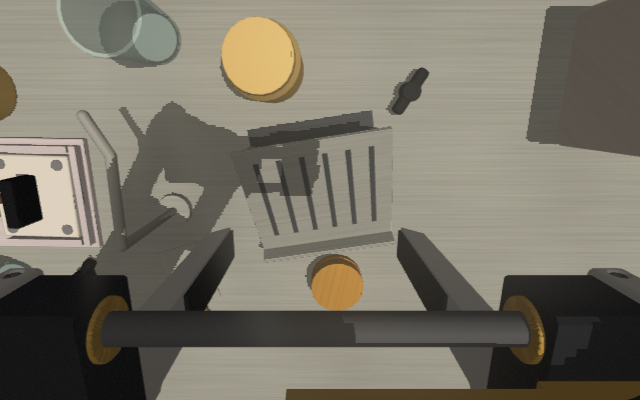

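View pics/w_hold.png

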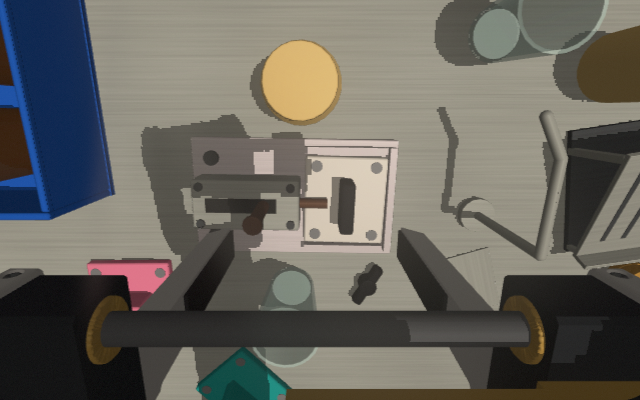

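The holder view shows the holder corners near (192,138), (398,140), (393,251) and (192,250), the post cap near (253,226) and the bar from (347,178) to (346,233). The stand view shows the face corners near (233,153), (391,128) and (393,236), and the ledge near (263,252). I'll view enlarged crops for accurate corners.

Run:
```python
import cv2
a=cv2.imread("pics/w_stand.png")[105:275,220:410]; b=cv2.imread("pics/w_hold.png")[125:265,180:410]
def up(i,k,x0,y0,f):
    i=cv2.resize(i,None,fx=k,fy=k,interpolation=cv2.INTER_CUBIC); i=cv2.convertScaleAbs(i,alpha=1.3,beta=10)
    for x in range(0,i.shape[1],20*k): cv2.putText(i,str(x0+x//k),(x,8),0,.35,(0,0,255)); cv2.line(i,(x,10),(x,16),(0,0,255))
    for y in range(0,i.shape[0],20*k): cv2.putText(i,str(y0+y//k),(0,y+4),0,.35,(0,0,255))
    cv2.imwrite(f,i)
up(a,3,220,105,"pics/cs.png"); up(b,3,180,125,"pics/ch.png")
```

```text
(no output)
```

View pics/cs.png

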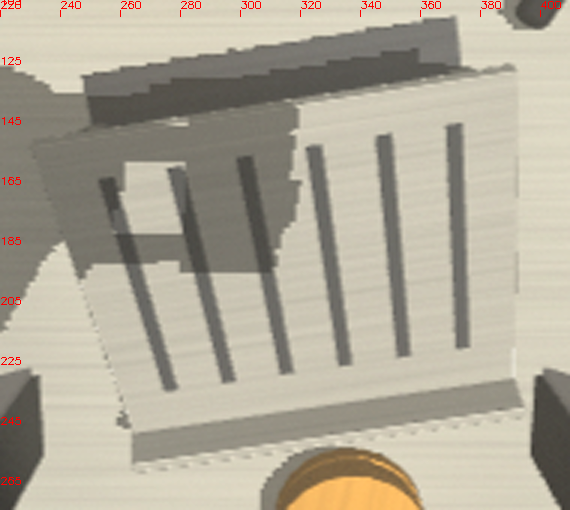

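View pics/ch.png

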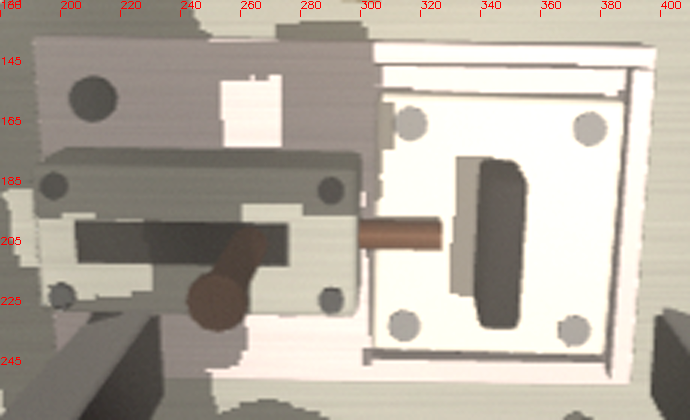

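```bash
cat > fit.py <<'E'
from h import *
from scipy.optimize import least_squares
a=np.radians(25)
def Mslope(y): return R.from_euler("zy",[y,-a]).as_matrix()
def Mhold(y): return R.from_euler("z",y).as_matrix()
def fit(C,pts,uv,M,z0,x0):
    f=lambda v: (proj(C,np.array(pts)@M(v[2]).T+[v[0],v[1],z0])-uv)
    s=least_squares(lambda v:f(v).ravel(),x0,x_scale=[.1,.1,.1]); print(s.x); print(f(s.x)); return s.x
if __name__=="__main__":
    C=cam("wrist",load("pics/w_stand.npz")); o=np.array([220,105])
    c=[(517,67),(32,145),(516,380),(132,432),(523,405),(133,468)]
    fit(C,np.array([(150,-85,0),(150,85,0),(0,-85,0),(0,85,0),(0,-85,18),(0,85,18)])*1e-3,np.array(c)/3+o,Mslope,.03,[.47,-.21,.1])
    C=cam("wrist",load("pics/w_hold.npz")); o=np.array([180,125]); P=lambda *c:np.array(c)/3+o
    fit(C,np.array([(0,52,50),(0,-65,24),(0,-65,62),(0,32,120),(75,127.5,10),(-75,-127.5,10)])*1e-3,P((194.7,243),(494.5,226.5),(501,244),(218,303),(35,37),(630,383)),Mhold,0,[.537,.226,0])
    h=[ray(C,u,.05) for u in P((54,186),(331,190),(63,296),(331,300))]+[ray(C,u,.024) for u in P((410,123),(590,128),(404,325),(574,330))]
    print(np.array(h))
    print("cover",ray(C,P((494.5,226.5))[0],.024),"bar ends",ray(C,P((502,160))[0],.062),ray(C,P((499,328))[0],.062),"post",ray(C,P((218,303))[0],.12))
E
python3 fit.py
```

```text
[ 0.48   -0.2181  0.1662]
[[-1.5167  1.3574]
 [-2.0541 -0.4003]
 [ 1.5575  0.7163]
 [ 1.4573 -1.6113]
 [ 1.8591  2.7327]
 [-0.4383 -3.2072]]
[ 0.5391  0.2263 -0.0083]
[[ 1.3752 -0.5653]
 [ 0.7384 -0.291 ]
 [ 1.6064  2.6266]
 [ 0.0575 -0.3505]
 [-3.9722 -0.762 ]
 [-0.0106 -0.3761]]
[[0.5615 0.332  0.05  ]
 [0.5597 0.227  0.05  ]
 [0.5175 0.3325 0.05  ]
 [0.5156 0.2279 0.05  ]
 [0.5811 0.1969 0.024 ]
 [0.5789 0.1248 0.024 ]
 [0.4953 0.1995 0.024 ]
 [0.4929 0.1277 0.024 ]]
cover [0.5382 0.1622 0.024 ] bar ends [0.5735 0.1635 0.062 ] [0.5083 0.1632 0.062 ] post [0.539  0.2584 0.12  ]
```

```bash
cat >> h.py <<'E'
HY=-0.018
U=np.array([-np.sin(HY),np.cos(HY),0])
def stroke(d,thr=24,v=0.03):
    p=np.array(read_tcp_pos()); f0=np.array(read_force())
    r=ctrl.move_straight(p+U*d,velocity=v,threshold=thr)
    q=np.array(read_tcp_pos()); f=np.array(read_force())
    print("t%.1f hit %s moved %.4f  y=%.4f F=%s along %.1f"%(read_t(),r,(q-p)@U,(q-P0)@U,f,f@U),flush=True); return r
P0=np.array([0.539,0.2584,0.163])
E
python3 - <<'E'
from h import *
q=Q(down(HY))
ctrl.movep(P0+[0,0,.09],q); print(read_t(),read_force())
print(ctrl.move_straight(P0,velocity=.1,threshold=10),read_tcp_pos(),read_force())
ctrl.set_gripper(0.0,12); print(read_width(),read_force(),read_t())
snap("wrist","pics/grip.png")
E
```

```text
4.4583 [ 0.1744  0.2764 -0.4039]
False [0.5396 0.2585 0.1639] [-0.0736 -0.0898 -0.3193]
0.019436375562059627 [ 0.1435  3.9242 -1.2411] 6.65
```

View pics/grip.png

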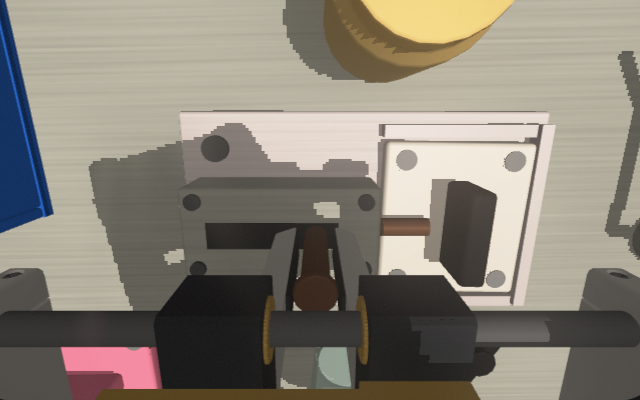

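The gripper stopped at 19.4 mm, which is about the cap's width and not the post's 14 mm. The cap shows at (316,293). I'll raise the grip force and see whether it closes further.

Run:
```python
from h import *
ctrl.set_gripper(0.0,25); print(read_width(),read_force(),read_t())
ctrl.set_gripper(0.03); print(read_width(),read_force())
p=np.array(read_tcp_pos()); 
ctrl.move_straight(p+[0,0,.012],velocity=.05)
ctrl.set_gripper(0.0,25); print(read_width(),read_force(),read_tcp_pos(),read_t())
```

```text
0.018642234599178284 [-0.3322  4.5349 -0.2647] 6.9167
0.02982373582297379 [ 1.0765  0.6461 -0.2614]
0.019231201694731123 [ 0.4508  1.2392 -0.0834] [0.5389 0.2583 0.1749] 8.075
```

It's holding the cap, which still gives positive contact along y. Starting the strokes, home first.

Run:
```python
from h import *
ctrl.set_gripper(0.0,40); print(read_width(),read_force(),(np.array(read_tcp_pos())-P0)@U)
def full(sgn,d):
    stroke(sgn*d); ctrl.wait(.1)
    stroke(sgn*.004,thr=20,v=.01)
full(-1,.02)
full(+1,.03)
print(read_width(), read_t())
```

```text
0.01829107010670082 [-0.428   1.6865 -0.1529] -0.00013318629485862955
t8.7 hit True moved -0.0057  y=-0.0058 F=[0.801  4.3019 0.9481] along 4.3
t9.4 hit False moved -0.0007  y=-0.0065 F=[ 2.7366 18.4994 -5.2115] along 18.5
t9.8 hit True moved 0.0021  y=-0.0045 F=[ 0.21   -0.6198  3.5534] along -0.6
t10.4 hit False moved 0.0039  y=-0.0006 F=[-0.2566 -4.175   4.6705] along -4.2
0.01859309832321384 10.45
```

```bash
cat >> h.py <<'E'
def push(s,d,v=.03,F=26):
    """drive the post in direction s until the reaction reaches F, then press again slowly"""
    for k in range(3):
        p=np.array(read_tcp_pos()); L=-s*(np.array(read_force())@U)
        r=ctrl.move_straight(p+U*s*(d if k==0 else .006),velocity=v if k==0 else .012,threshold=max(F-L,3))
        q=np.array(read_tcp_pos()); m=(q-p)@U
        print("  t%.1f hit %s y=%.4f moved %.4f F=%s"%(read_t(),r,(q-P0)@U,m,np.array(read_force())),flush=True)
        if not r and k==0: return False
        if k and abs(m)<.001: break
    return True
E
python3 - <<'E'
from h import *
push(1,.03); push(-1,.04); print(read_width())
E
```

```text
t11.0 hit True y=0.0100 moved 0.0106 F=[ 0.0608 -2.7076  3.4735]
  t11.8 hit False y=0.0125 moved 0.0025 F=[ -3.0878 -20.25    10.0203]
  t12.0 hit True y=0.0156 moved 0.0032 F=[-0.1626  3.6759  2.153 ]
  t12.5 hit True y=0.0139 moved -0.0017 F=[0.2364 1.3797 0.8729]
  t13.1 hit False y=0.0123 moved -0.0016 F=[ 2.8968 21.7401 -3.6531]
  t13.3 hit True y=0.0093 moved -0.0029 F=[-0.0974 -2.5368  4.0545]
0.01840438425803143
```

Run:
```python
from h import *
c=np.array(read_tcp_pos())
for i in range(12):
    c=c-U*.0015; ctrl.move_straight(c,velocity=.02)
    f=np.array(read_force()); print("%.2f cmd %.4f act %.4f F %s"%(read_t(),(c-P0)@U,(np.array(read_tcp_pos())-P0)@U,f))
    if f@U>25: break
print(read_width())
```

```text
13.56 cmd 0.0078 act 0.0080 F [0.5639 3.0406 1.6862]
13.81 cmd 0.0063 act 0.0066 F [0.8372 5.1749 0.8987]
14.06 cmd 0.0048 act 0.0048 F [0.7005 4.0774 1.8276]
14.31 cmd 0.0033 act 0.0032 F [0.0573 3.6342 1.9762]
14.56 cmd 0.0018 act 0.0017 F [-0.3485  2.8901  1.7213]
14.81 cmd 0.0003 act 0.0002 F [-0.4748  2.9137  1.3775]
15.06 cmd -0.0012 act -0.0013 F [0.8793 2.0713 0.9525]
15.31 cmd -0.0027 act -0.0024 F [-0.2138  4.732   1.5566]
15.56 cmd -0.0042 act -0.0036 F [1.6562 6.449  1.1402]
15.81 cmd -0.0057 act -0.0051 F [0.9413 7.03   1.6183]
16.06 cmd -0.0072 act -0.0060 F [1.7224 8.6818 0.4305]
16.31 cmd -0.0087 act -0.0062 F [ 1.2352 16.3494 -1.7174]
0.018343425952868954
```

```bash
cat >> h.py <<'E'
def drive(s,dmax,F=25):
    c=np.array(read_tcp_pos())-s*U*0; a0=(c-P0)@U; out=[]
    c=c+0*U
    L=-s*(np.array(read_force())@U)
    while True:
        st=.004 if L<11 else (.0015 if L<18 else .001)
        c=c+s*U*st; ctrl.move_straight(c,velocity=.05)
        L=-s*(np.array(read_force())@U); a=(np.array(read_tcp_pos())-P0)@U
        out.append("%.4f/%.0f"%(a,L))
        if L>F: ok=True; break
        if abs(a-a0)>dmax: ok=False; break
    print("t%.1f %s"%(read_t(),"out" if s>0 else "home"),"stop" if ok else "ran",*out,flush=True); return ok,a
E
python3 - <<'E'
from h import *
drive(-1,.02)
for i in range(3):
    r=drive(1,.045)
    if not r[0]: break
    drive(-1,.06)
E
```

```text
t17.3 home stop -0.0061/12 -0.0063/18 -0.0065/23 -0.0067/26
t20.6 out ran -0.0027/-4 0.0005/4 0.0048/4 0.0085/6 0.0119/8 0.0145/15 0.0164/11 0.0198/4 0.0243/3 0.0284/2 0.0324/2 0.0364/2 0.0403/2
```

It runs free now. Drawing it out to its stop.

Run:
```python
from h import *
drive(1,.03,F=22)
ctrl.set_gripper(.06); print(read_force(),(np.array(read_tcp_pos())-P0)@U)
p=np.array(read_tcp_pos()); ctrl.move_straight(p+[0,0,.085],velocity=.2)
ctrl.movep([0.585,0.175,0.30],Q(down(-.03))); ctrl.wait(.15)
snap("wrist","pics/w2.png"); print(read_t())
```

```text
t22.4 out stop 0.0444/2 0.0484/2 0.0524/2 0.0564/3 0.0596/6 0.0604/21 0.0605/24
[ 0.2195 -0.136  -0.7583] 0.06547738716387935
24.6417
```

View pics/w2.png

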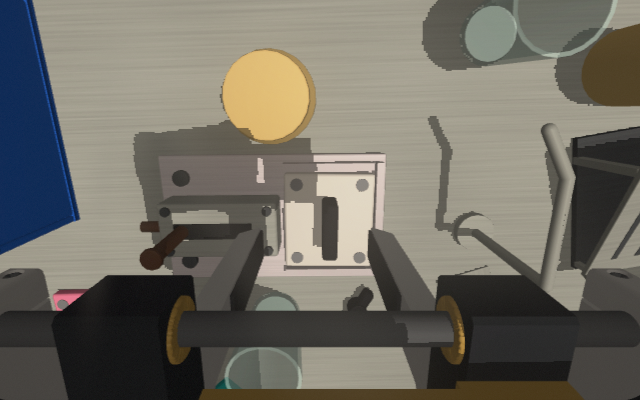

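The bolt is fully drawn. The post is at (150,258), the rod's tail sticks out at (150,227), and no rod lies over the cover. The cover holes are at (297,184), (362,184), (298,257) and (359,257), with the bar centred near (330,229).

Run:
```python
from h import *
C=cam("wrist",load("pics/w2.npz"))
h=np.array([ray(C,u,.024) for u in [(297,184),(362,184),(298,257),(359,257)]]); print(h,h.mean(0))
print(ray(C,(330,197),.062),ray(C,(330,260),.062))
b=np.array([0.5385,0.1625]); q=Q(down(-.025))
ctrl.set_gripper(.046)
ctrl.movep([*b,.21],q)
r=ctrl.move_straight([*b,.128],velocity=.08,threshold=8); print(r,read_tcp_pos(),read_force(),read_t())
if not r:
    ctrl.set_gripper(0,8); print(read_width(),read_force())
    ctrl.set_gripper(0,35); print(read_width(),read_force(),read_t())
```

```text
[[0.5817 0.1961 0.024 ]
 [0.5797 0.1253 0.024 ]
 [0.4955 0.1986 0.024 ]
 [0.4935 0.1282 0.024 ]] [0.5376 0.162  0.024 ]
[0.576  0.1619 0.062 ] [0.5087 0.1631 0.062 ]
False [0.5389 0.1626 0.1286] [-0.5359  0.6023  0.5231] 26.7583
0.01619969349325842 [ 0.4523 -0.568   0.8241]
0.015316384352904206 [-1.0615  0.4671  1.2465] 27.55
```

```bash
cat >> h.py <<'E'
def slope_pose(o,yaw,x,y,z,H=.1186):
    S=R.from_euler("zy",[yaw,-np.radians(25)]).as_matrix()
    return np.array(o)+S@np.array([x,y,z+H]), Q(S@np.diag([1,-1,-1.])), S
SO=[.480,-.218,.03]; SY=.166
E
python3 - <<'E'
from h import *
p=np.array(read_tcp_pos()); ctrl.move_straight(p+[0,0,.05],velocity=.1)
print(read_force(),read_width())
ctrl.move_straight(p+[0,0,.22],velocity=.25); 
P,q,S=slope_pose(SO,SY,.08,0,.17); print(P)
ctrl.movep(P,q); print(read_t(),read_qpos())
P,q,S=slope_pose(SO,SY,.08,0,.08); ctrl.move_straight(P,velocity=.15); ctrl.wait(.15)
snap("wrist","pics/hov.png"); snap("top","pics/hovtop.png"); print(read_t(),read_width(),read_tcp_pos()-P)
E
```

```text
[-0.3776  1.1661 -3.8133] 0.01598195611945366
[ 0.4295 -0.2048  0.3249]
30.4333 [-0.8055 -0.3753  2.1387  0.3506  1.0934  0.4812]
31.4333 0.01603023315266926 [ 0.0001 -0.0003  0.001 ]
```

View pics/hov.png

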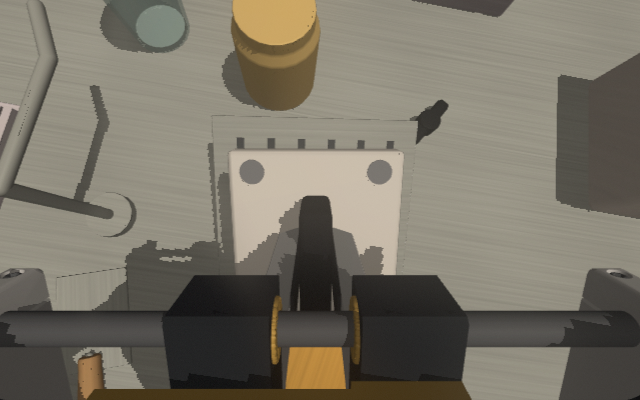

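The hover view shows the cover held square over the stand, with its top edge from (230,150) to (403,152). The face's top corners are at (212,115) and (418,121), and the slot tops run level with the cover's edge. I'll refit the stand jointly from both views.

Run:
```python
from fit import *
C1=cam("wrist",load("pics/w_stand.npz")); C2=cam("wrist",load("pics/hov.npz"))
u1=np.array([(517,67),(32,145),(516,380),(132,432),(523,405),(133,468)])/3+[220,105]; u2=np.array([(418,121),(212,115)])
X1=np.array([(150,-85,0),(150,85,0),(0,-85,0),(0,85,0),(0,-85,18),(0,85,18)])*1e-3; X2=X1[:2]
def f(v):
    M=Mslope(v[2]); t=[v[0],v[1],.03]; return np.r_[proj(C1,X1@M.T+t)-u1,proj(C2,X2@M.T+t)-u2]
s=least_squares(lambda v:f(v).ravel(),[.48,-.218,.166],loss="soft_l1"); print(s.x); print(f(s.x))
# yaw of the hover view alone: edge ray hits on slope plane
M=Mslope(.166);n=M[:,2];o=np.array([.48,-.218,.03])
def hit(C,uv): K,A,p=C; d=A@np.linalg.solve(K,[*uv,1.]); return M.T@(p+d*((o-p)@n)/(d@n)-o)
for C,us in ((C2,[(418,121),(212,115),(390,141),(240,139)]),(C1,u1[:4])): print(np.array([hit(C,u) for u in us]))
```

```text
[ 0.4794 -0.2174  0.1531]
[[-0.2067  2.1218]
 [-1.3819 -1.5746]
 [ 0.9625  1.4083]
 [ 0.593  -2.1418]
 [ 1.2382  3.4375]
 [-1.3356 -3.7301]
 [ 1.2912 -1.7597]
 [-1.0276  1.2969]]
[[ 0.1471 -0.0854  0.    ]
 [ 0.1517  0.0829  0.    ]
 [ 0.1308 -0.0634  0.    ]
 [ 0.1324  0.0612  0.    ]]
[[ 0.1507 -0.0866 -0.    ]
 [ 0.1484  0.083  -0.    ]
 [ 0.001  -0.0832 -0.    ]
 [-0.0036  0.0876 -0.    ]]
```

Run:
```python
from h import *
Y=.157; O=[.4797,-.2177,.03]
P,q,S=slope_pose(O,Y,.08,0,.03); ctrl.move_straight(P,frame=q,velocity=.1) 
ctrl.wait(.2); f0=np.mean([np.array(read_force()) for _ in range(3)],0); print(f0)
rel=lambda: (np.array(read_force())-f0)@S   # slope-frame force
pos=lambda: (np.array(read_tcp_pos())-O)@S-[0,0,.1186]
x,z=.08,.03
while z>-.012:
    z-=.006 if z>.012 else .0015
    ctrl.move_straight(slope_pose(O,Y,x,0,z)[0],velocity=.04)
    f=rel()
    if z<.012: print("%.4f"%z,pos(),f)
    if f[2]>4: break
print("slide")
while x>.035:
    x-=.004 if x>.066 else .002
    ctrl.move_straight(slope_pose(O,Y,x,0,z)[0],velocity=.04)
    f=rel(); print("%.4f"%x,pos(),f)
    if f[0]>9: break
print(read_t(),read_width(),read_moment())
```

```text
[-0.1835 -0.361  -2.6698]
0.0060 [0.0798 0.0002 0.0057] [-0.3043  0.1617  0.1833]
0.0045 [0.08   0.     0.0045] [ 0.0974 -0.7111  0.1351]
0.0030 [ 0.0803 -0.0003  0.0034] [-1.2183 -0.0249  5.0738]
slide
0.0760 [ 0.0762 -0.0004  0.0033] [0.659  0.1885 5.2597]
0.0720 [ 0.0721 -0.0003  0.0033] [ 0.6266 -0.5258  7.0316]
0.0680 [ 0.068  -0.0002  0.0032] [ 0.0465 -0.4472  7.1649]
0.0640 [ 0.0639 -0.0001  0.0032] [ 0.8075 -0.2809  7.3971]
0.0620 [ 0.0621 -0.0001  0.0031] [ 2.1513 -0.5804  7.7688]
0.0600 [ 0.06   -0.0001  0.0031] [ 2.9563 -0.0469  6.9217]
0.0580 [ 0.058  -0.0001  0.0031] [3.228  0.5772 7.5878]
0.0560 [ 0.0569 -0.0004  0.0033] [ 7.9575 -0.0421  2.5511]
0.0540 [ 0.0561 -0.0007  0.0036] [12.7298  1.5553 -0.2962]
36.2333 0.015771625956056648 [ 0.7424 -2.119  -0.1284]
```

Ledge contact came at x≈0.057, against 0.055 expected. Next I'll relax, press lightly flat and look before letting go.

Run:
```python
from h import *
Y=.157; O=[.4797,-.2177,.03]; P,q,S=slope_pose(O,Y,.0555,0,.0022)
f0=np.array([-.18,-.36,-2.67])
ctrl.move_straight(P,velocity=.03); print((np.array(read_force())-f0)@S,(np.array(read_tcp_pos())-O)@S,read_moment())
ctrl.wait(.2); snap("wrist","pics/pl.png"); snap("side","pics/plside.png"); print(read_t())
a=cv2.imread("pics/pl.png")[60:400,100:540]; b=cv2.resize(cv2.imread("pics/plside.png")[100:240,280:420],None,fx=2.4,fy=2.4)
c=np.zeros((340,440+336,3),np.uint8); c[:,:440]=a; c[:336,440:]=b; cv2.imwrite("pics/plc.png",c)
```

```text
[6.8277 0.58   9.1201] [ 0.0568 -0.0007  0.1216] [ 0.7667 -0.8546 -0.0259]
36.7833
```

View pics/plc.png

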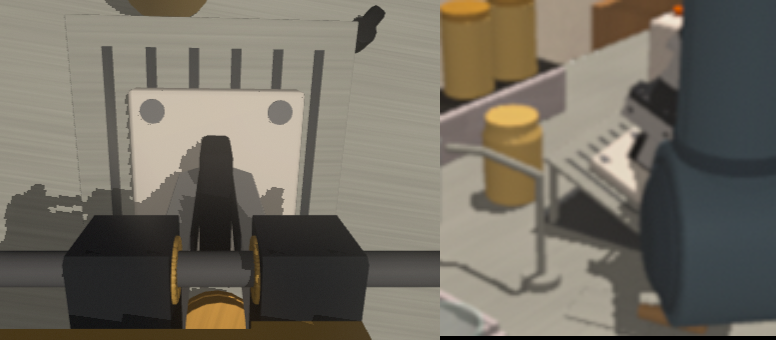

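The cover lies square to the slots: its top edge drops from row 88 to 92 and the slot tops from 46 to 50. Letting go and retreating along the face's normal.

Run:
```python
from h import *
Y=.157; O=[.4797,-.2177,.03]
ctrl.set_gripper(.03); ctrl.set_gripper(.06); print(read_force(),read_width())
S=slope_pose(O,Y,0,0,0)[2]; p=np.array(read_tcp_pos())
ctrl.move_straight(p+S[:,2]*.1,velocity=.1); ctrl.move_straight(p+S[:,2]*.16+[0,0,.05],velocity=.2)
ctrl.movep([0.56,-0.20,0.36],Q(down(Y))); ctrl.wait(.2); 
snap("wrist","pics/fin.png"); print(read_t()); snap("top","pics/fint.png")
a=cv2.resize(cv2.imread("pics/fin.png")[80:290,200:440],None,fx=2,fy=2); b=cv2.imread("pics/fint.png")[60:300,180:480]
c=np.zeros((480,790,3),np.uint8); c[:420,:480]=a; c[:240,485:785]=b; cv2.imwrite("pics/finc.png",c)
```

```text
[-0.0126 -0.0191  0.1483] 0.05955603641411235
40.6333
```

View pics/finc.png

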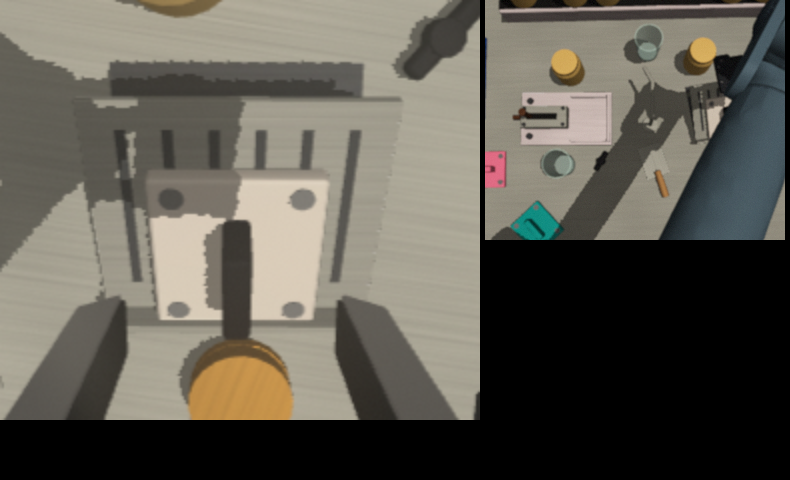

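The cover lies flat and square, with its lower edge on the ledge line (crop row 320). The bolt is still drawn out and the bystanders stand where they were. Handing in.

```bash
python3 -c "
from plant import ctrl,read_t,read_force
print(read_t(),read_force()); ctrl.sign_off()"
```

```text
40.6833 [-0.98944389  0.02163999 -0.13518912]
the job is handed in; nothing more can be done
```

The bolt is free and drawn right out, and the cover is lying on the drip stand. I handed the job in at 40.7 s; no verdict was reported.

- **Bolt:** I worked it home and out by its post, with two presses home confirmed. On the next pull it ran at 2–4 N, out to its firm stop, where I pressed to about 24 N. Total travel from home was about 67 mm against the nominal 65 mm. In the last top view it is still drawn out.
- **Cover:** I lifted it by its black bar and lowered it onto the slope until it touched lightly. I then slid it down until it met the ledge at x ≈ 57 mm (55 mm expected), pressed it flat and let go. The last views show it flat, square to the slots and with its lower edge on the ledge. Nothing was touching it, and the jars and other things stood where they were.

**Checks that disagreed:**
- The gripper closed at 18–19 mm, so it held the post by its 20 mm cap rather than the 14 mm shaft. The strokes still worked.
- My first stop-on-force strokes triggered early, so I switched to small force-checked steps.
- The camera fits of the stand differed by about 0.02 rad in heading. I used a middle value, and the final picture shows no visible skew.

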